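Show a punch's cutting edge to the inspection camera

ROBOT

A 7-joint arm with a two-finger parallel gripper is mounted at the origin on a cart in front of the work surface, level with it; the furniture and walls round the work are solid. World frame = base frame: x ahead of the robot, y to its left, z up, the work surface at z = 0. Lengths are in m, angles in degrees, forces in N, time in s.
With the tool pointing down it reaches from about 0.425 to 0.875 m from the base axis. Payload 4.7 kg.
Tool frame: the origin (TCP) lies at the very end of the fingers, on their centre line; the grasp point (between the pads) lies 19 mm behind it (pinch_z is the distance from the TCP to the grasp point, in m); z points along the fingers, y is the direction in which the jaws open and shut (so a half turn about z gives the same grasp; the last joint's range is limited). The gripper opens to 87 mm and grips with 3 to 60 N. Pads are 19 mm wide; open, the fingers measure 117 mm over their backs; the gripper's body (75 mm by 190 mm) begins 51 mm behind the grasp point.
Start: joints at [-67.832, 18.392, -4.016, 83.108, 1.295, 78.541, -3.26], TCP at [0.237, 0.605, 0.223] pointing down, gripper open.
Joint ranges: [-163.93, 163.93], [-17.29, 119.83], [-79.2, 71.16], [3.27, 140.29], [-89.18, 269.18], [5.43, 117.66], [-154.24, 154.24]. Speed limits (degrees/s): [147.25, 147.25, 180, 180, 180, 180, 180].

INTERFACE

Orientations are given as [roll, pitch, yaw] about the fixed x, y, z axes, in that order (R = Rz(yaw) Ry(pitch) Rx(roll)).
In Python, from cell import get_obs, read_camera, camera_params, sign_off, pinch_z gives the robot as it stands.
- The arm moves only by the shell command python3 -m handwheel 'ROWS' [FORCE]. ROWS is JSON, a list of rows, each a list of 5 numbers: the finger opening in m, from 0 to 0.087, then the shift along the tool's x, y, z in m, then the turn about the tool's z in rad. In form: [[jaw, tx, ty, tz, twist], ...]. A call has 1 to 20 rows; each row is the pose to reach, as a shift and turn from the pose commanded when the call began, along the tool's axes at that moment; what a row does not reach only later rows make up. A row lasts 1/10 s, in which the tool goes at most 50 mm and 8.59 degrees, less where a joint would pass 70% of its speed; a pose out of reach is approached as far as the arm can. A call with a gripper value outside its range is refused whole. The fingers move at their own pace and stop on an object; FORCE is the grip in N (left out, the last holds). Time passes only in rows, so rows that repeat a pose let the fingers close. It gives the time, the measured TCP pose, the force and the opening at its end, in the units of the state.
- get_obs(): the state, without advancing time (a new reading comes with each control period).
- read_camera(name): name is "side" or "top" or "wrist"; returns the picture (480x640x3 uint8, blue, green, red); there is no depth.
- camera_params(name): a dict with "camera_matrix" (3x3 intrinsics, pixels), "k1" (the pictures are not rectified: a ray, as slopes to the right and down, at radius r is drawn at 1 + k1 r^2 times it, then the intrinsics apply), "R" (3x3) and "t" (3): a world point X has camera coordinates R X + t. Camera axes: x right, y down, z forward; pixel columns grow to the right and rows downward; lengths in m; the calibration is good to about 2 mm. A picture is of the moment at which its call begins: read the wrist's pose just before it. camera_params takes no time and is no camera call; for the wrist camera it gives the pose at the moment of the call.
- sign_off(): hands the job in, once; it reports no verdict.
The state is a dict: "time_s": time; "qpos": joint angles; "joint_velocities": joint speeds; "effort": joint torques, N m; "tool_pos": TCP position; "tool_rot": TCP orientation; "force": force on the tool from outside, world axes, zero at the start; "wrist_torque": the same for the moment, N m; "grip_width": finger opening in m.
Only numpy, scipy, OpenCV 4.12 (cv2) and the standard library are available. Lean on these libraries where they do the work, as an engineer would, in place of code of your own. Each camera call takes 0.05 s, during which the arm holds its last target.

TASK

Before the next batch, the thicker of the two steel hollow punches has to be checked for nicks. Pull it out of the tool block, leave the other two tools standing in their holes, and hold it up to the inspection camera: cutting edge centred on the lens and facing it squarely, about 6 cm in front of the glass. Neither punch nor robot may knock against the camera; finish while still holding the punch there, motionless in the air.

Things in the scene. Friction and masses are not known exactly. Their poses are not given: they have to be found in the camera images.
- punch_large: The punch to show, round, all steel, 124 mm long, 0.11-0.23 kg. Origin: centre of its cutting edge (lower end); +z along its axis to the head. Tube 14-15 mm thick (z 0-52), collar 24 mm (z 52-58), ring-knurled grip 18 mm (z 58-112), head 22 mm (z 112-124). Starts edge down in any of the block's three bores, hanging by its collar: grip and head stick out, the tube is hidden.
- punch_small: The other hollow punch, to be left in its bore: same build but thinner, grip 12 mm in diameter, 110 mm long; origin and axes as for the large one, also hanging by its collar at z = 52 mm.
- awl_upright: An awl with a bulbous handle 27 mm thick, standing 85 mm tall out of the block, blade down, to be left in its bore; origin on its axis 52 mm below the handle's lower end, +z up along the handle.
- tool_block: Wooden tool block, fixed to the table, about 100 x 234 x 100 mm. Origin: centre of its underside, +z up, +y along the row of three equal bores (y = -65, 0, 65 mm; 18 mm wide, 62 mm deep). Going up, the bores lean 15 degrees towards the block's -x (roughly the robot's side). Bore mouths at x = -24, z = 91 mm; the top face is square to the bores.
- camera_head: Black barrel of the inspection camera, fixed, 37 mm thick, 98 mm long plus a 12 mm rubber end. Origin: centre of the front glass, 128 mm above the table; +z straight out along the line of sight, which leans 30 degrees from vertical, roughly towards the robot. It sees a field about 35 mm wide and is sharp from 45 to 75 mm in front of the glass.
- camera_stand: Stand of the camera, fixed to the table: base plate 130 x 96 x 12 mm and a post 12 mm thick, 130 mm tall, 40 mm to the +y side of the barrel. Origin on the table below the barrel, +z up; in this frame the glass is at x = -30, y = 0, z = 128 mm and looks up towards -x.

How it is judged:
By the outcome, as a careful person would: the job done as asked, in the order asked, and still so for the second after the job is handed in, while the arm keeps its last pose, push and grip.
It also fails if it takes over 37 s, if anything falls off the work surface, if the arm or the gripper's body presses on something with over 40 N, if the wrist force passes 120 N, or if a joint passes its speed limit or range.

## Working session

There is one attempt and no reset: what is moved stays moved. The work goes in short steps, Python scripts to look and compute and a shell command to move; the robot and the scene stay as the last step left them, time stands still between calls to the robot, and variables do not carry over. Pictures are saved under pics/ and viewed, and the job is handed in when it is done.

```bash
ls; mkdir -p pics
python3 - <<'E'
from cell import *
import cv2
o=get_obs()
for k,v in o.items(): print(k,v)
print(pinch_z)
for n in ["side","top","wrist"]:
    p=camera_params(n); print(n,p)
    cv2.imwrite(f"pics/{n}0.png",read_camera(n))
E
```

```text
pics
time_s 0.0
qpos [-67.83226779  18.43806896  -4.01493078  83.17545553   1.29573615
  78.53943139  -3.25941067]
joint_velocities [ 0.06199753 -0.09656325  0.01236826  0.07963265  0.03139938  0.03491503
 -0.03484874]
effort [-6.13786688e-05 -4.91290069e+01 -4.03837077e-01 -3.12521124e+01
 -6.36851834e-02  4.37316787e-02  1.98548432e-04]
tool_pos [0.23660347 0.60481791 0.2214678 ]
tool_rot [-1.79892325e+02  6.63805434e-03  1.58642202e+02]
force [-0.42469642  0.8703474   0.60955226]
wrist_torque [ 0.01826931  0.03958996 -0.00481321]
grip_width 0.08666026655363926
0.0187
side {'camera_matrix': array([[577.16786101,   0.        , 326.16015826],
       [  0.        , 577.16786101, 249.1729224 ],
       [  0.        ,   0.        ,   1.        ]]), 'k1': 0.04938005095734914, 'R': array([[-0.62028835,  0.78425314, -0.01376112],
       [ 0.59265319,  0.4571097 , -0.66318393],
       [-0.51381374, -0.41952084, -0.74832995]]), 't': array([ 0.2888218 , -0.29118404,  1.27773044])}
top {'camera_matrix': array([[443.64708707,   0.        , 320.29743366],
       [  0.        , 443.64708707, 237.29098448],
       [  0.        ,   0.        ,   1.        ]]), 'k1': 0.011905102986152794, 'R': array([[ 0.00389467, -0.99998875,  0.00270608],
       [-0.97782234, -0.00437497, -0.20939038],
       [ 0.20939987, -0.00183055, -0.97782838]]), 't': array([0.09466657, 0.58042739, 0.83145747])}
wrist {'camera_matrix': array([[417.11399655,   0.        , 323.28418969],
       [  0.        , 417.11399655, 239.93234538],
       [  0.        ,   0.        ,   1.        ]]), 'k1': 0.005487392530600998, 'R': array([[ 0.36371358,  0.93150862, -0.00203003],
       [ 0.89507675, -0.34888333,  0.27770132],
       [ 0.25797293, -0.10282077, -0.96066532]]), 't': array([-0.64870519, -0.03527901,  0.39072009])}
```

View pics/side0.png

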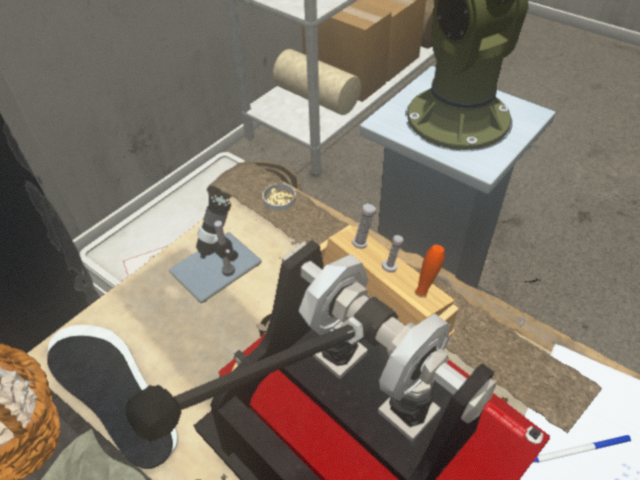

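View pics/top0.png

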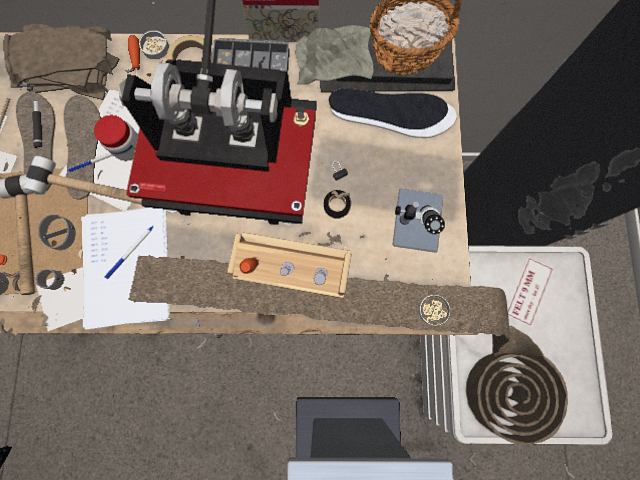

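View pics/wrist0.png

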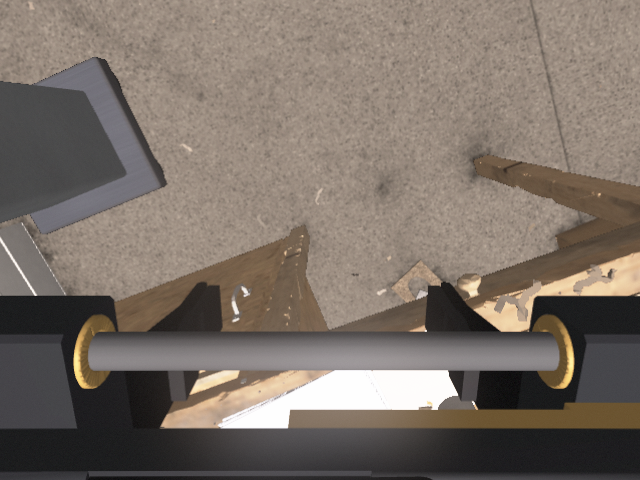

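```bash
cat > h.py <<'E'
import numpy as np, cv2
from cell import *
def cam(n):
    p=camera_params(n); return p
def ray(p,uv):
    K=p["camera_matrix"]; k=p["k1"]
    D=np.array([k,0,0,0,0.])
    s=cv2.undistortPoints(np.array([[uv]],float),K,D)[0,0]
    d=p["R"].T@np.array([s[0],s[1],1]); 
    return -p["R"].T@p["t"], d/np.linalg.norm(d)
def proj(p,X):
    return cv2.projectPoints(np.atleast_2d(np.asarray(X,float)),cv2.Rodrigues(p["R"])[0],p["t"],p["camera_matrix"],np.array([p["k1"],0,0,0,0.]))[0][:,0]
def tri(rs):
    A=sum(np.eye(3)-np.outer(d,d) for o,d in rs); b=sum((np.eye(3)-np.outer(d,d))@o for o,d in rs)
    X=np.linalg.solve(A,b); return X,[np.linalg.norm((np.eye(3)-np.outer(d,d))@(X-o)) for o,d in rs]
def plane(p,uv,z):
    o,d=ray(p,uv); return o+d*(z-o[2])/d[2]
def crop(f,x,y,w,h,s,out):
    i=cv2.imread(f)[y:y+h,x:x+w]; cv2.imwrite(out,cv2.resize(i,None,fx=s,fy=s,interpolation=cv2.INTER_CUBIC))
E
python3 - <<'E'
from h import *
crop("pics/side0.png",300,190,160,120,5,"pics/s1.png")
crop("pics/side0.png",150,170,160,120,5,"pics/s2.png")
crop("pics/top0.png",220,220,160,80,5,"pics/t1.png")
crop("pics/top0.png",380,180,80,80,7,"pics/t2.png")
for n in("side","top"):
    p=cam(n);print(n,-p["R"].T@p["t"])
E
```

```text
side [1.00823941 0.44262819 0.76702989]
top [0.39307909 0.09872689 0.93430246]
```

View pics/s1.png

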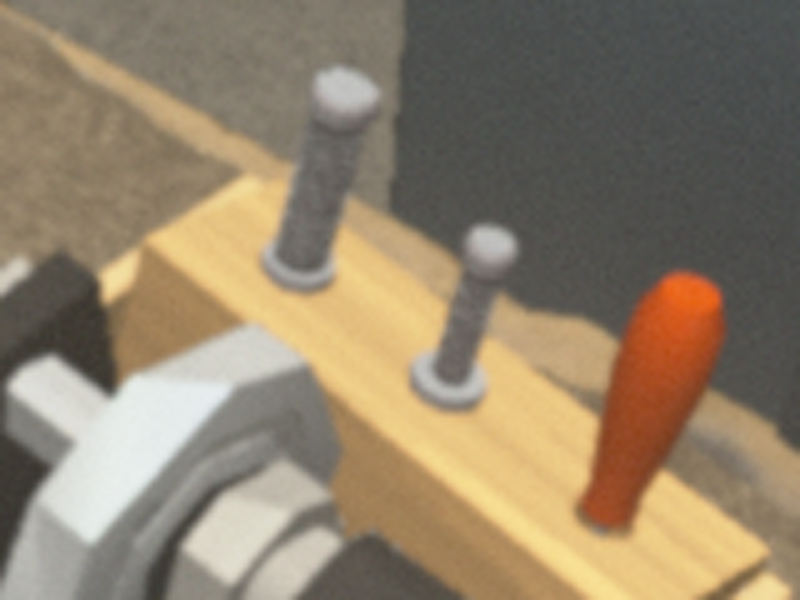

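View pics/s2.png

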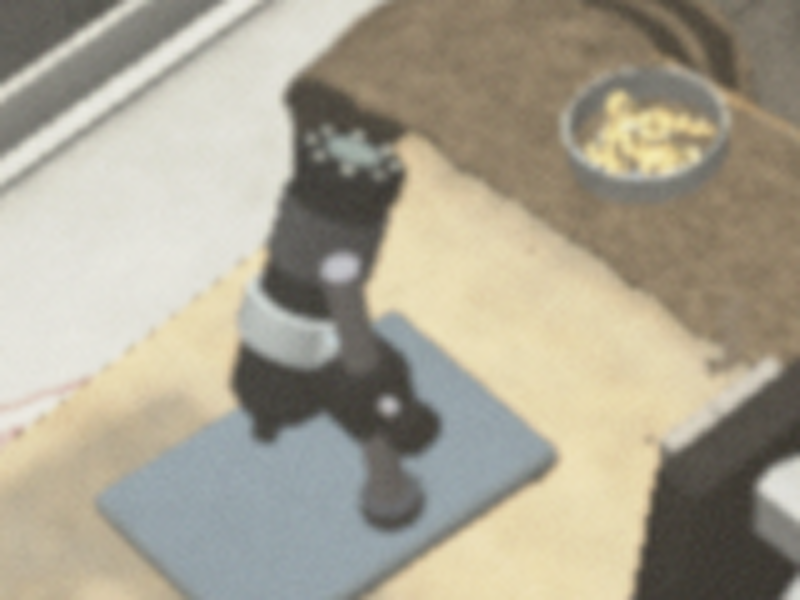

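View pics/t1.png

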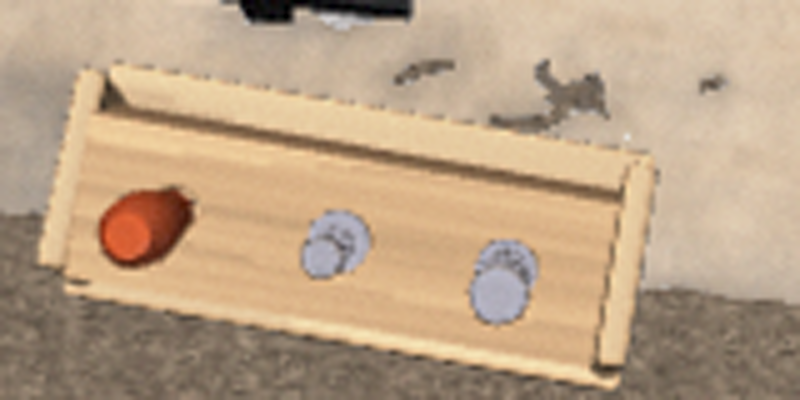

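View pics/t2.png

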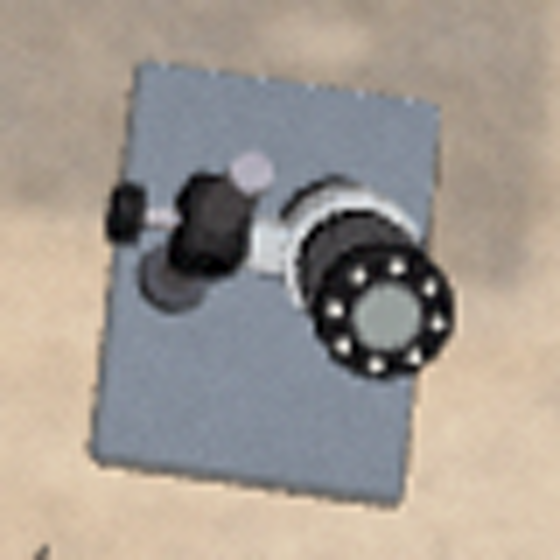

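Run:
```python
from h import *
S,T=cam("side"),cam("top")
def c(x,y,ox,oy,s): return ((x+.5)/s-.5+ox,(y+.5)/s-.5+oy)
s1=lambda x,y:ray(S,c(x,y,300,190,5)); s2=lambda x,y:ray(S,c(x,y,150,170,5))
t1=lambda x,y:ray(T,c(x,y,220,220,5)); t2=lambda x,y:ray(T,c(x,y,380,180,7))
for n,a,b in [("Lhead",s1(347,92),t1(499,297)),("Lcollar",s1(299,268),t1(507,271)),("Shead",s1(492,243),t1(323,257)),("Scol",s1(449,382),t1(340,240)),("awltop",s1(693,292),t1(128,236)),("glass",s2(350,150),t2(387,315))]:
    X,e=tri([a,b]); print(n,X.round(4),np.round(e,4))
print("base plate")
P=[plane(T,c(x,y,380,180,7),.012) for x,y in[(143,63),(440,103),(403,505),(95,460)]]
P=np.array(P);print(P.round(4),P.mean(0).round(4)); 
for i in range(4): d=P[(i+1)%4]-P[i]; print(np.linalg.norm(d).round(4),np.degrees(np.arctan2(d[1],d[0])).round(2))
# plate via side
P=np.array([plane(S,c(x,y,150,170,5),.012) for x,y in[(555,450),(395,315),(97,497)]]);print(P.round(4)) 
for i in range(2): d=P[(i+1)]-P[i]; print(np.linalg.norm(d).round(4),np.degrees(np.arctan2(d[1],d[0])).round(2))
```

```text
Lhead [0.4844 0.0991 0.1559] [0.0007 0.0007]
Lcollar [0.502  0.0963 0.0903] [0.0008 0.0008]
Shead [0.4998 0.1625 0.1439] [0.0009 0.0009]
Scol [0.5133 0.1605 0.0919] [0.0011 0.0011]
awltop [0.5033 0.2282 0.1705] [0.0009 0.0009]
glass [ 0.5908 -0.1167  0.1284] [0.0001 0.0001]
base plate
[[ 0.6998 -0.0761  0.012 ]
 [ 0.6872 -0.1677  0.012 ]
 [ 0.5606 -0.1498  0.012 ]
 [ 0.574  -0.0574  0.012 ]] [ 0.6304 -0.1127  0.012 ]
0.0925 -97.83
0.1279 171.95
0.0934 81.75
0.1273 -8.47
[[ 0.5777 -0.0552  0.012 ]
 [ 0.5657 -0.1442  0.012 ]
 [ 0.6882 -0.1642  0.012 ]]
0.0897 -97.66
0.1241 -9.27
```

Run:
```python
from h import *
S,T=cam("side"),cam("top")
def c(x,y,ox,oy,s): return ((x+.5)/s-.5+ox,(y+.5)/s-.5+oy)
a=np.radians(170);u=np.array([.2588*np.cos(a),.2588*np.sin(a),.9659])
H=plane(T,c(499,297,220,220,5),.1605); print("head",H,"z85",H-.039*u,"mouth",H-.072*u, "side px",proj(S,[H,H-.072*u,H-.066*u])*5-[1500-2,950-2])
C=plane(T,c(507,271,220,220,5),.0968);print("from collar z85",C+.027*u)
C=plane(S,c(299,265,300,190,5),.0968);print("from side collar z85",C+.027*u)
w=cam("wrist");o=get_obs()
from scipy.spatial.transform import Rotation as Ro
R=Ro.from_euler('xyz',o["tool_rot"],degrees=True)
print("wristcam in tool",R.inv().apply(-w["R"].T@w["t"]-o["tool_pos"]),R.inv().apply(w["R"][2]))
# block corners
```

```text
head [0.48420601 0.09855685 0.1605    ] z85 [0.49414587 0.09680418 0.1228299 ] mouth [0.50255652 0.09532116 0.0909552 ] side px [[344.35761778  79.49029667]
 [293.02281722 265.91237748]
 [297.1066465  251.07305666]]
from collar z85 [0.4947259  0.09676381 0.1228793 ]
from side collar z85 [0.49859458 0.10078985 0.1228793 ]
wristcam in tool [ 0.07501171 -0.00034696 -0.16224199] [-2.77634993e-01 -1.79955384e-04  9.60686618e-01]
```

```bash
python3 -m handwheel '[[0.05,-0.036,-0.032,0,-0.02],[0.05,-0.072,-0.064,0,-0.04],[0.05,-0.108,-0.096,0,-0.06],[0.05,-0.144,-0.128,0,-0.08],[0.05,-0.18,-0.16,0,-0.1],[0.05,-0.216,-0.192,0,-0.12],[0.05,-0.252,-0.224,0,-0.14],[0.05,-0.288,-0.256,0,-0.16],[0.05,-0.324,-0.288,0,-0.18],[0.05,-0.36,-0.32,0,-0.2],[0.05,-0.396,-0.352,0,-0.2],[0.05,-0.426,-0.378,0,-0.2],[0.05,-0.426,-0.378,0,-0.2],[0.05,-0.426,-0.378,0,-0.2]]'
python3 - <<'E'
from h import *
p=cam("wrist");cv2.imwrite("pics/w1.png",read_camera("wrist"))
cv2.imwrite("pics/t3.png",read_camera("top"))
a=np.radians(170);u=np.array([.2588*np.cos(a),.2588*np.sin(a),.9659])
G=np.array([.4955,.0972,.1229]);print(proj(p,[G+.039*u,G,G-.027*u]))
o=get_obs();print(o["tool_pos"],o["tool_rot"],o["qpos"],o["time_s"],o["grip_width"])
E
```

```text
time_s: 1.55
tool_pos: [0.4958, 0.0975, 0.2223]
tool_rot: [180.0, -0.0, 170.0]
force: [-0.1, -0.1, 0.2]
grip_width: 0.0498
[[323.69797005 240.01311202]
 [323.65003601 238.87911817]
 [323.62416969 238.26718855]]
[0.49521018 0.09959113 0.22228078] [ 1.79978704e+02 -4.55113717e-02  1.70212139e+02] [-35.44779812   0.23305454  21.26964943 104.037445    -0.12636101
  75.7783458   66.06492484] 1.65 0.04984573692253754
```

View pics/w1.png

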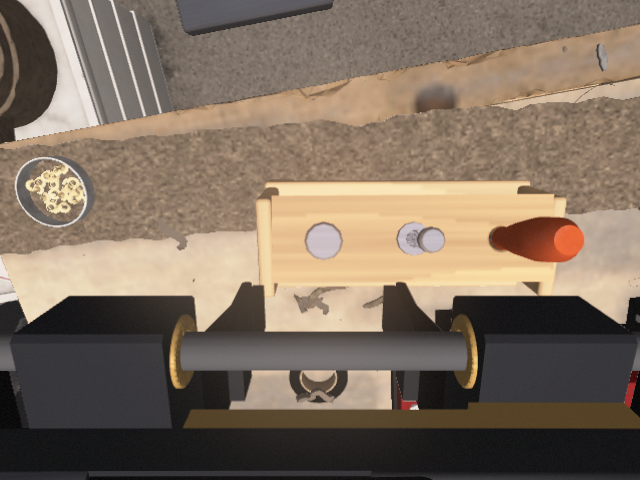

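```bash
python3 -m handwheel '[[0.05,0,0,0.02,0],[0.05,0,0,0.04,0],[0.05,0,0,0.06,0],[0.05,0,0,0.08,0],[0.05,0,0,0.1,0],[0.05,0,0,0.113,0],[0.05,0,0,0.118,0],[0.05,0,0,0.118,0],[0.01,0,0,0.118,0],[0.01,0,0,0.118,0],[0.01,0,0,0.118,0],[0.01,0,0,0.118,0],[0.01,0,0,0.118,0],[0.01,0,0,0.118,0]]' 10
python3 - <<'E'
from h import *
cv2.imwrite("pics/w2.png",read_camera("wrist"))
cv2.imwrite("pics/s3.png",read_camera("side"))
crop("pics/s3.png",300,170,160,120,5,"pics/s3c.png")
E
```

```text
time_s: 3.05
tool_pos: [0.496, 0.0981, 0.1048]
tool_rot: [180.0, 0.0, 170.1]
force: [0.4, -0.8, 1.4]
grip_width: 0.0195
```

View pics/s3c.png

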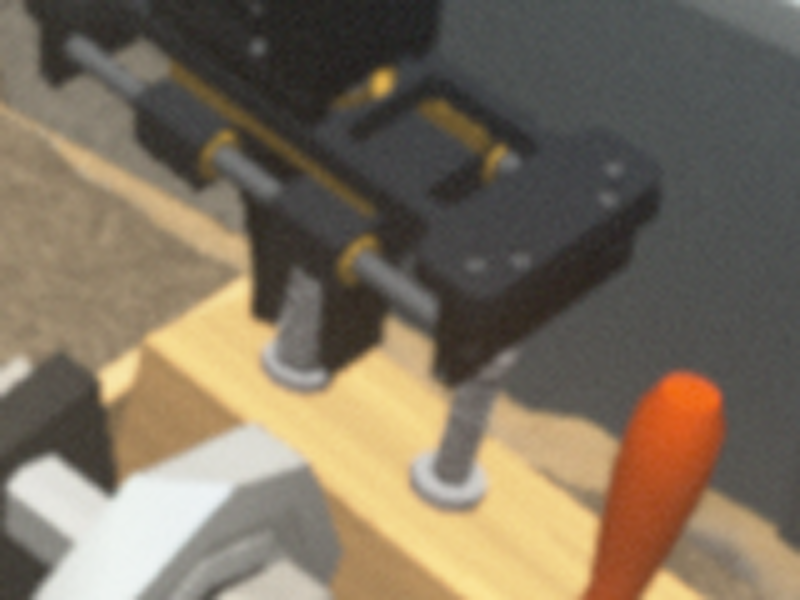

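View pics/w2.png

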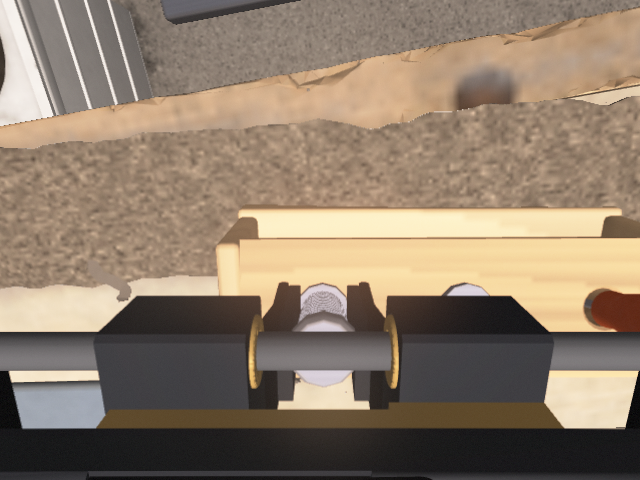

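```bash
python3 -m handwheel '[[0.01,0.0026,0,-0.0097,0],[0.01,0.0052,0,-0.0193,0],[0.01,0.0078,0,-0.029,0],[0.01,0.0101,0,-0.0377,0],[0.01,0.0101,0,-0.0377,0],[0.01,0.0145,0,-0.036,0],[0.01,0.019,0,-0.034,0],[0.01,0.0225,0,-0.032,0],[0.01,0.026,0,-0.0305,0],[0.01,0.029,0,-0.0297,0],[0.01,0.029,0,-0.0297,0],[0.01,0.029,0,-0.0297,0]]'
python3 - <<'E'
from h import *
cv2.imwrite("pics/s4.png",read_camera("side"))
crop("pics/s4.png",300,170,160,120,5,"pics/s4c.png")
cv2.imwrite("pics/w4.png",read_camera("wrist"))
print(get_obs()["force"])
E
```

```text
time_s: 4.35
tool_pos: [0.4674, 0.1031, 0.1343]
tool_rot: [180.0, 0.0, 170.1]
force: [1.5, -0.1, -1.7]
grip_width: 0.0197
[ 1.75971402  0.14609246 -2.39334982]
```

View pics/s4c.png

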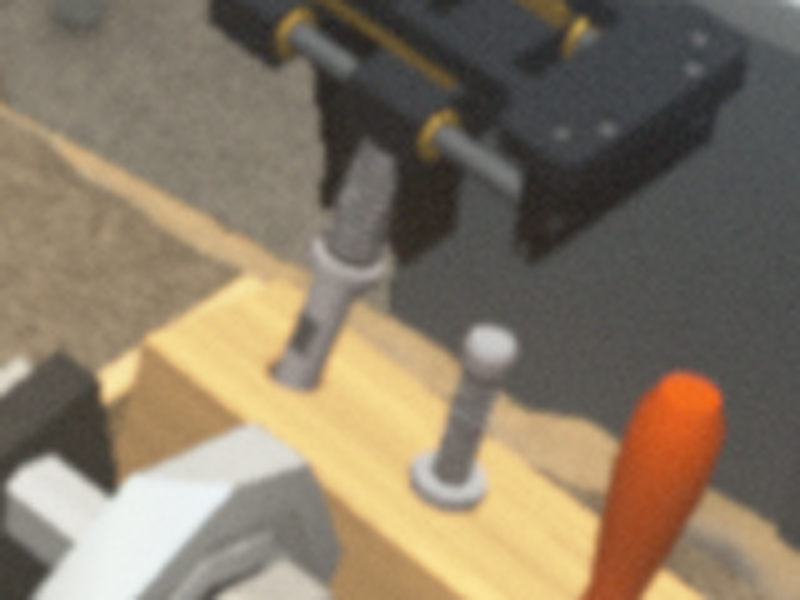

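View pics/w4.png

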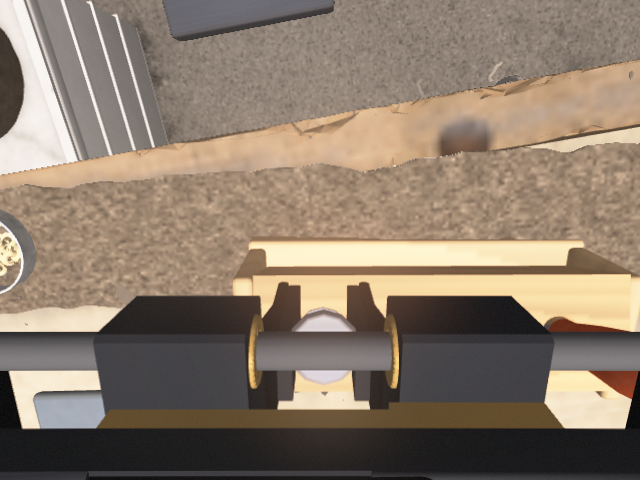

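```bash
cat >> h.py <<'E'
def onplane(p,uv,P,n):
    o,d=ray(p,uv); return o+d*(n@(P-o))/(n@d)
def tilt(p,pts,tcp,yaw):
    a=np.radians(yaw);tx=np.array([np.cos(a),np.sin(a),0]);n=np.array([-np.sin(a),np.cos(a),0])
    tcp=np.array(tcp);X=np.array([onplane(p,q,tcp,n) for q in pts])
    l=(X-tcp)@tx; z=X[:,2]-tcp[2]; return np.c_[l,z], np.degrees(np.arctan2(l[0]-l[-1],z[0]-z[-1]))
E
python3 - <<'E'
from h import *
S=cam("side")
c=lambda x,y:((x+.5)/5-.5+300,(y+.5)/5-.5+170)
# axis pts: grip upper (378,150)?, collar(350,258), tube above bore(299,375)
print(tilt(S,[c(371,175),c(322,318)],[.4674,.1031,.1343],170.1))
print(tilt(S,[c(366,195),c(303,365)],[.4674,.1031,.1343],170.1))
T=[.4674,.1031,.1343]
i=cv2.imread("pics/s4.png")
E
```

```text
(array([[-0.00741635,  0.02270184],
       [-0.0255822 , -0.02744256]]), np.float64(19.913962575189743))
(array([[-0.00905462,  0.01534047],
       [-0.03314553, -0.04370335]]), np.float64(22.19631840762631))
```

Run:
```python
from h import *
crop("pics/s4.png",345,190,60,60,10,"pics/s4d.png")
S=cam("side")
for yaw in (170.1,):
  a=np.radians(yaw)
  for G in ([.4674,.1031,.153],[.4714,.1071,.153]):
   for th in (15,20,25,30):
    t=np.radians(th);u=np.array([np.sin(t)*np.cos(a),np.sin(t)*np.sin(a),np.cos(t)])
    P=proj(S,[G-.027*u,G-.065*u]);d=P[1]-P[0];print(th,(P*10-[3450-4.5,1900-4.5]).round(0).tolist(),np.degrees(np.arctan2(d[0],d[1])).round(1))
```

```text
15 [[285.0, 289.0], [230.0, 481.0]] -15.9
20 [[275.0, 293.0], [206.0, 490.0]] -19.2
25 [[265.0, 295.0], [183.0, 498.0]] -22.1
30 [[256.0, 297.0], [161.0, 502.0]] -24.9
15 [[291.0, 315.0], [236.0, 507.0]] -16.0
20 [[281.0, 319.0], [212.0, 517.0]] -19.2
25 [[271.0, 321.0], [189.0, 524.0]] -22.2
30 [[262.0, 323.0], [166.0, 529.0]] -25.0
```

View pics/s4d.png

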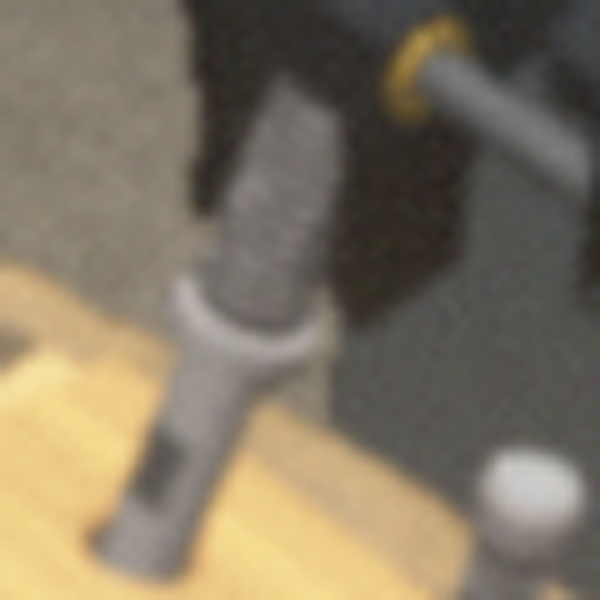

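```bash
python3 -m handwheel '[[0.005,0,0,0,0],[0.005,0,0,0,0],[0.005,0,0,0,0],[0.005,0,0,0,0],[0.005,0.007,0,-0.013,0],[0.005,0.014,0,-0.026,0],[0.005,0.021,0,-0.039,0],[0.005,0.028,0,-0.06,0],[0.005,0.028,0,-0.08,0],[0.005,0.028,0,-0.1,0],[0.005,0.028,0,-0.1,0],[0.005,0.028,0,-0.1,0]]' 50
python3 - <<'E'
from h import *
cv2.imwrite("pics/s5.png",read_camera("side"))
crop("pics/s5.png",310,130,120,120,5,"pics/s5c.png")
cv2.imwrite("pics/t5.png",read_camera("top"))
crop("pics/t5.png",220,180,160,120,5,"pics/t5c.png")
print(get_obs()["force"])
E
```

```text
time_s: 5.65
tool_pos: [0.4392, 0.1082, 0.2346]
tool_rot: [180.0, 0.0, 170.1]
force: [0.1, -0.1, -2.5]
grip_width: 0.0174
[-1.05464784  0.19954225 -2.267438  ]
```

View pics/s5c.png

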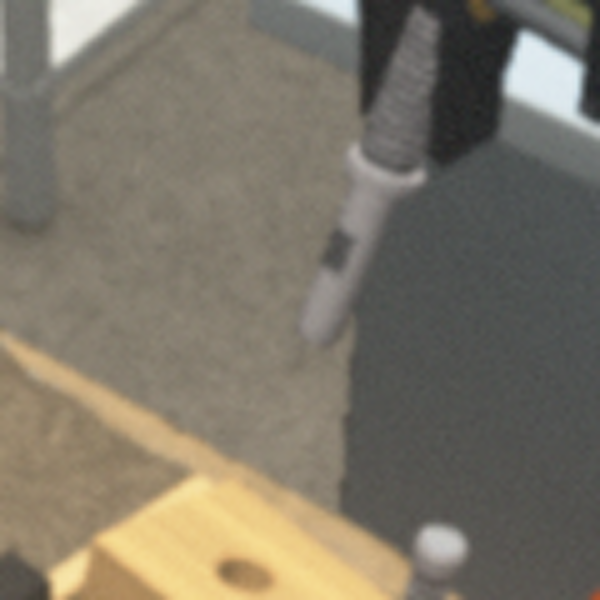

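View pics/t5c.png

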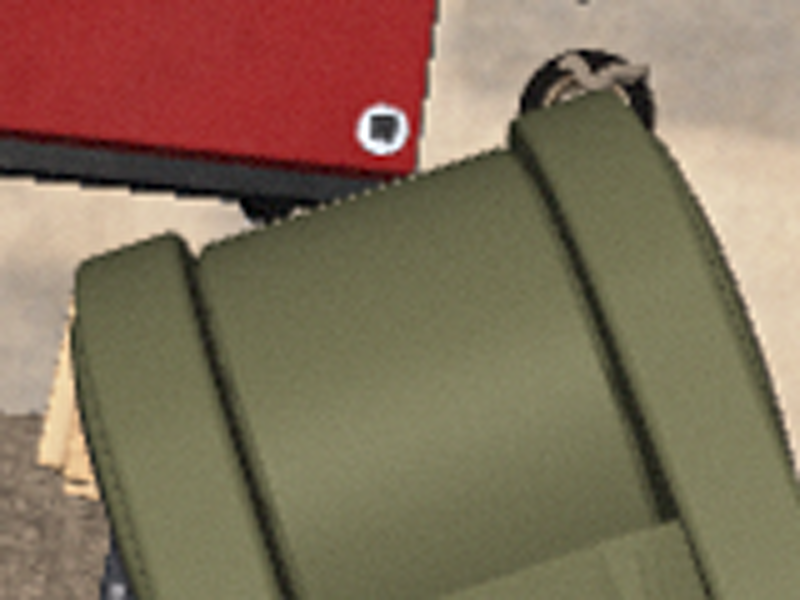

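Run:
```python
from h import *
S=cam("side");a=np.radians(170.1)
c=lambda x,y:((x+.5)/5-.5+310,(y+.5)/5-.5+130)
T=np.array([.4392,.1082,.2346])
print(tilt(S,[c(389,168),c(322,336)],T,170.1))
for G in ([.4392,.1082,.2533],[.4432,.1122,.2533]):
   for th in (15,20,25,30):
    t=np.radians(th);u=np.array([np.sin(t)*np.cos(a),np.sin(t)*np.sin(a),np.cos(t)])
    P=proj(S,[G-.027*u,G-.085*u]);d=P[1]-P[0];print(th,(P*5-[1550-2,650-2]).round(0).tolist(),np.degrees(np.arctan2(d[0],d[1])).round(1))
crop("pics/s5.png",360,155,45,50,12,"pics/s5d.png")
```

```text
(array([[-0.01334744, -0.00973063],
       [-0.03697661, -0.06077332]]), np.float64(24.840816929841385))
15 [[405.0, 152.0], [357.0, 319.0]] -16.0
20 [[400.0, 153.0], [341.0, 325.0]] -19.0
25 [[395.0, 154.0], [325.0, 328.0]] -21.8
30 [[390.0, 155.0], [310.0, 330.0]] -24.5
15 [[409.0, 165.0], [360.0, 332.0]] -16.1
20 [[403.0, 166.0], [344.0, 338.0]] -19.1
25 [[398.0, 167.0], [328.0, 341.0]] -21.9
30 [[393.0, 167.0], [313.0, 343.0]] -24.6
```

View pics/s5d.png

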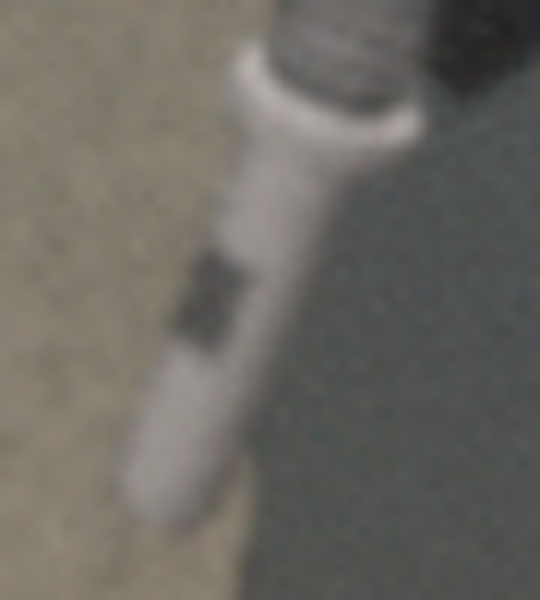

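```bash
python3 -m handwheel '[[0.005,0,0,0.02,0],[0.005,0,0,0.04,0],[0.005,-0.007,0,0.061,0],[0.005,-0.014,0,0.074,0],[0.005,-0.021,0,0.087,0],[0.005,-0.028,0,0.1,0],[0.005,-0.028,0,0.1,0]]' 50
python3 -m handwheel '[[0.005,0,0,0,0],[0.005,0,0,0,0],[0.005,0.002,0,0,0],[0.005,0.004,0,0,0],[0.005,0.006,0,0,0],[0.005,0.008,0,-0.0005,0],[0.005,0.008,0,-0.0005,0],[0.005,0.008,0,-0.0005,0]]' 12
python3 - <<'E'
from h import *
cv2.imwrite("pics/s6.png",read_camera("side"))
crop("pics/s6.png",345,190,60,60,10,"pics/s6d.png")
E
```

```text
time_s: 6.45
tool_pos: [0.467, 0.1035, 0.1407]
tool_rot: [179.9, -0.2, 170.1]
force: [-22.4, -4.1, 45.2]
grip_width: 0.017
time_s: 7.25
tool_pos: [0.4626, 0.1041, 0.1397]
tool_rot: [179.9, 0.3, 170.0]
force: [-6.8, -3.7, 25.1]
grip_width: 0.018
```

View pics/s6d.png

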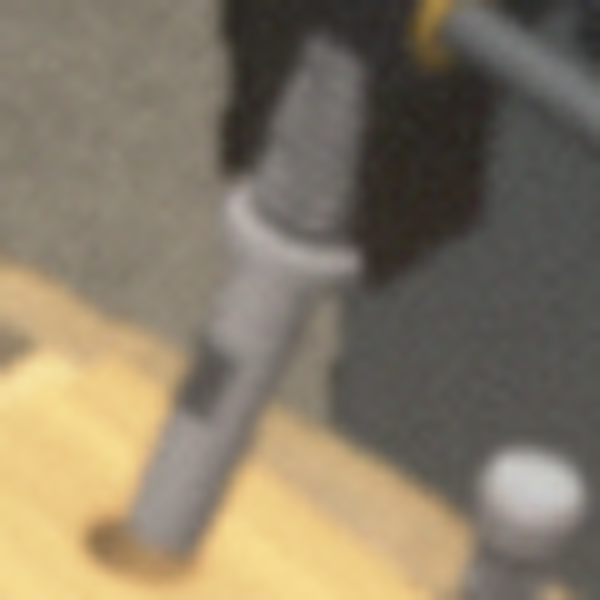

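```bash
python3 -m handwheel '[[0.005,0,0,-0.008,0],[0.005,0,0,-0.009,0],[0.005,-0.005,0,-0.009,0],[0.005,-0.01,0,-0.009,0],[0.005,-0.01,0,-0.009,0],[0.005,-0.012,0,-0.005,0],[0.005,-0.014,0,-0.001,0],[0.005,-0.014,0,-0.001,0]]' 12
python3 - <<'E'
from h import *
cv2.imwrite("pics/s7.png",read_camera("side"))
crop("pics/s7.png",345,190,60,60,10,"pics/s7d.png")
E
```

```text
time_s: 8.1
tool_pos: [0.4723, 0.102, 0.1345]
tool_rot: [-179.9, -0.1, 170.1]
force: [-1.1, -0.2, -3.9]
grip_width: 0.0175
```

View pics/s7d.png

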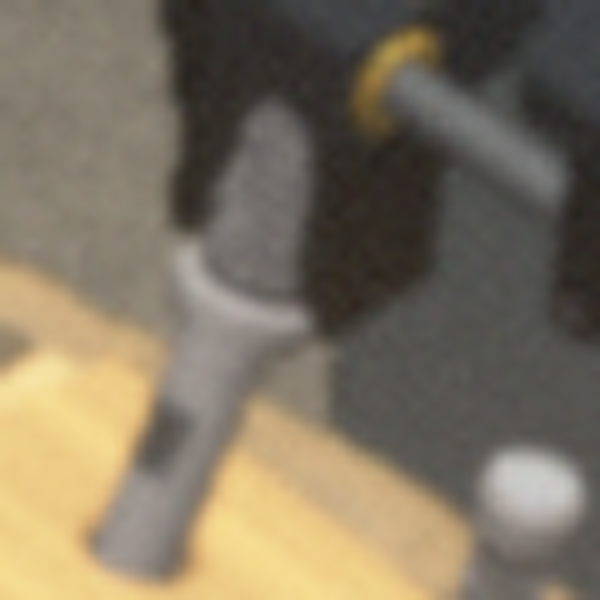

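```bash
python3 -m handwheel '[[0.005,0.002,0,0.001,0],[0.005,0.004,0,0.002,0],[0.005,0.006,0,0.003,0],[0.005,0.008,0,0.004,0],[0.005,0.01,0,0.0045,0],[0.005,0.012,0,0.005,0],[0.005,0.012,0,0.005,0]]' 12
python3 -m handwheel '[[0.005,0,0,0,0],[0.005,0,0,0,0],[0.005,0,0,0,0],[0.005,0,0,0,0]]' 50
python3 - <<'E'
from h import *
cv2.imwrite("pics/s8.png",read_camera("side"))
crop("pics/s8.png",345,190,60,60,10,"pics/s8d.png")
E
```

```text
time_s: 8.85
tool_pos: [0.4605, 0.1043, 0.1305]
tool_rot: [-180.0, -0.1, 170.1]
force: [1.3, -0.5, -1.0]
grip_width: 0.0173
time_s: 9.25
tool_pos: [0.461, 0.1042, 0.1306]
tool_rot: [-180.0, -0.0, 170.1]
force: [-0.2, -0.6, -1.3]
grip_width: 0.0169
```

View pics/s8d.png

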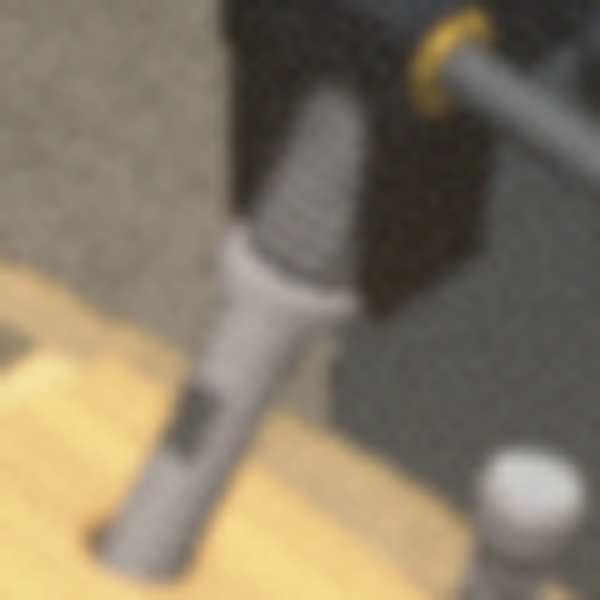

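```bash
python3 -m handwheel '[[0.005,0.004,0,-0.006,0],[0.005,0.008,0,-0.013,0],[0.005,0.012,0,-0.02,0],[0.005,0.015,0,-0.04,0],[0.005,0.015,0,-0.065,0],[0.005,0.015,0,-0.09,0],[0.005,0.015,0,-0.1,0],[0.005,0.015,0,-0.1,0]]' 55
python3 - <<'E'
from h import *
cv2.imwrite("pics/s9.png",read_camera("side"))
crop("pics/s9.png",350,140,60,60,10,"pics/s9d.png")
cv2.imwrite("pics/w9.png",read_camera("wrist"))
E
```

```text
time_s: 10.1
tool_pos: [0.4473, 0.1072, 0.2324]
tool_rot: [179.9, 0.2, 170.1]
force: [-0.5, 0.8, -2.1]
grip_width: 0.0165
```

View pics/s9d.png

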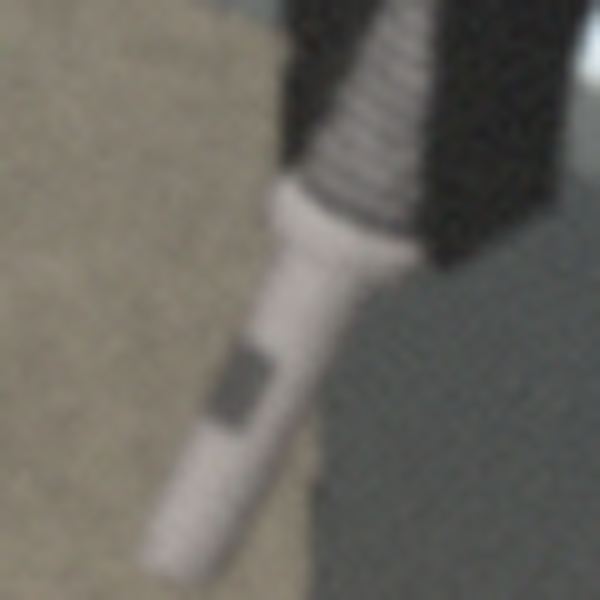

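View pics/w9.png

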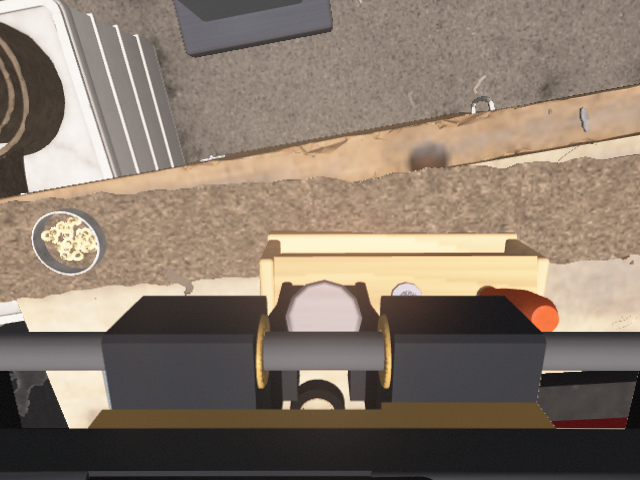

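```bash
cat >> h.py <<'E'
def tubeedges(f,rows,cx,half=9,up=8):
    g=cv2.GaussianBlur(cv2.imread(f),(0,0),1.0).astype(float).sum(2)
    L=[];R=[]
    for y,c in zip(rows,cx):
        x=np.arange(c-half,c+half+1); d=np.gradient(cv2.getRectSubPix(g.astype(np.float32),(2*half+1,1),(float(c),float(y)))[0].astype(float))
        k=half
        def sub(i):
            i=int(np.clip(i,1,len(d)-2));a,b,e=d[i-1],d[i],d[i+1];q=a-2*b+e
            return x[i]+(0.5*(a-e)/q if q else 0)
        L.append(sub(np.argmax(d[:k])));R.append(sub(k+np.argmin(d[k:])))
    return np.array(L),np.array(R)
E
python3 - <<'E'
from h import *
# full-image coordinates
rows=np.arange(170,195); ax0=np.array([350+31.5,140+27.]);ax1=np.array([350+18.2,140+55.])
cx=ax0[0]+(rows-ax0[1])*(ax1[0]-ax0[0])/(ax1[1]-ax0[1])
L,R=tubeedges("pics/s9.png",rows,cx)
print(np.c_[rows,L,R].round(1)[::3])
for n,v in(("L",L),("R",R),("mid",(L+R)/2)):
    s=cv2.fitLine(np.c_[v,rows].astype(np.float32),cv2.DIST_HUBER,0,.01,.01).ravel();print(n,np.degrees(np.arctan2(s[0],s[1])),s)
S=cam("side");a=np.radians(170.1);G=np.array([.4473+.004,.1072+.004,.2511])
for th in (25,28,30,32,35):
    t=np.radians(th);u=np.array([np.sin(t)*np.cos(a),np.sin(t)*np.sin(a),np.cos(t)])
    P=proj(S,[G-.03*u,G-.08*u]);d=P[1]-P[0];print(th,P.round(1).tolist(),np.degrees(np.arctan2(d[0],d[1])).round(1))
E
```

```text
[[170.  375.5 384. ]
 [173.  375.1 382.4]
 [176.  376.3 381.3]
 [179.  375.7 380.1]
 [182.  375.5 378.1]
 [185.  368.  375.5]
 [188.  366.7 373.7]
 [191.  365.2 372.1]
 [194.  364.2 370.5]]
L 148.97337 [  0.5154363  -0.8569279 370.28372   182.69107  ]
R 149.57266 [  0.5064452   -0.86227214 378.1444     180.8       ]
mid 149.04686 [  0.5143367   -0.85758835 374.7837     180.8       ]
25 [[384.6, 168.7], [372.6, 198.8]] -21.8
28 [[384.0, 168.8], [370.8, 199.0]] -23.4
30 [[383.5, 168.8], [369.7, 199.1]] -24.5
32 [[383.1, 168.8], [368.6, 199.2]] -25.6
35 [[382.5, 168.7], [366.9, 199.2]] -27.1
```

Run:
```python
from h import *
S=cam("side")
c=lambda x,y:((x+.5)/10-.5+350,(y+.5)/10-.5+140)
T=np.array([.4473,.1072,.2324])
for T2 in (T,T+[.004,.004,0]):
  X,t=tilt(S,[c(350,215),c(180,565)],T2,170.1);print(X.round(4),t,np.linalg.norm(X[0]-X[1]))
```

```text
[[-0.0122  0.0006]
 [-0.0433 -0.0476]] 32.8198415285401 0.057375854100175254
[[-0.0142  0.0064]
 [-0.0449 -0.0413]] 32.8198415285401 0.05675378880834888
```

```bash
python3 -m handwheel '[[0.005,0,0,-0.02,0],[0.005,-0.005,-0.01,-0.037,0],[0.005,-0.019,-0.035,-0.037,0],[0.005,-0.034,-0.062,-0.037,-0.01],[0.005,-0.049,-0.09,-0.037,-0.02],[0.005,-0.064,-0.118,-0.037,-0.03],[0.005,-0.079,-0.146,-0.037,-0.03],[0.005,-0.092,-0.17,-0.037,-0.03],[0.005,-0.102,-0.188,-0.037,-0.03],[0.005,-0.107,-0.198,-0.037,-0.03],[0.005,-0.107,-0.198,-0.037,-0.03],[0.005,-0.107,-0.198,-0.037,-0.03]]'
python3 - <<'E'
from h import *
o=get_obs();print(o["tool_pos"],o["force"],o["grip_width"])
cv2.imwrite("pics/s10.png",read_camera("side"))
cv2.imwrite("pics/t10.png",read_camera("top"))
crop("pics/s10.png",170,110,120,120,5,"pics/s10d.png")
crop("pics/t10.png",380,170,100,100,6,"pics/t10d.png")
E
```

```text
time_s: 11.4
tool_pos: [0.5175, -0.1055, 0.2669]
tool_rot: [180.0, -0.1, 171.9]
force: [0.0, 0.9, -3.0]
grip_width: 0.0166
[ 0.51751253 -0.1054579   0.26694344] [ 0.0392952   0.85191353 -3.02980285] 0.016566678655649637
```

View pics/s10d.png

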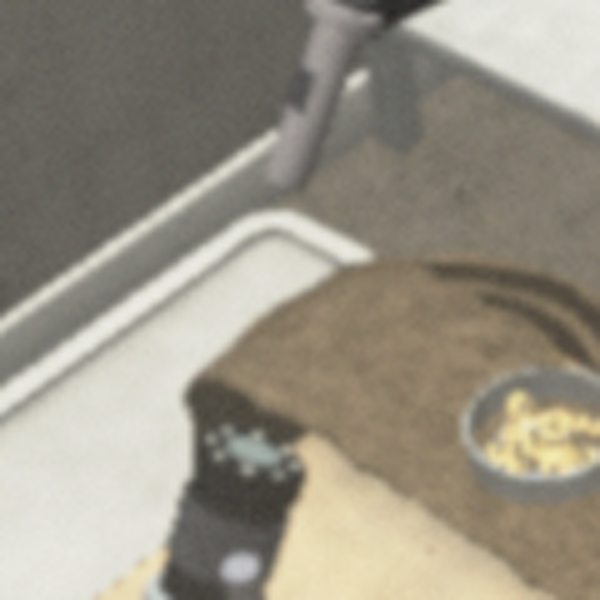

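View pics/t10d.png

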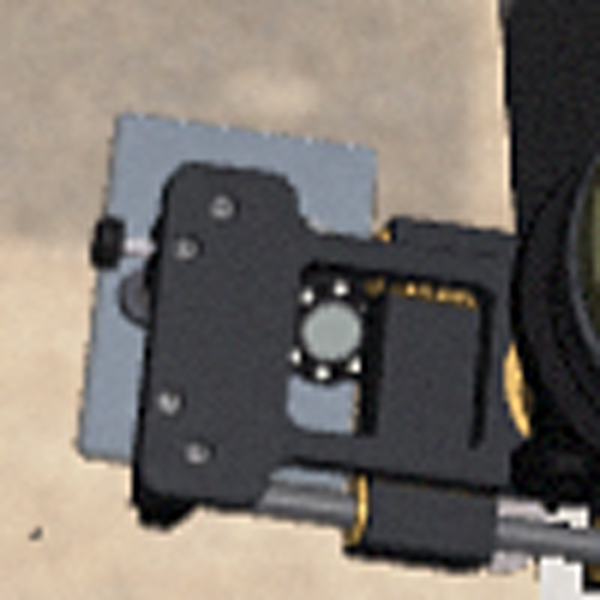

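Run:
```python
from h import *
crop("pics/s10.png",215,105,45,50,12,"pics/s10e.png")
S=cam("side")
c=lambda x,y:((x+.5)/5-.5+170,(y+.5)/5-.5+110)
G=np.array([.5908,-.1167,.1284])
X,t=tilt(S,[c(345,15),c(287,180),c(240,448)],G,171.8);print(X,t)
X,t=tilt(S,[c(345,15),c(287,180)],G,171.8);print(t)
a=np.radians(171.8);n=np.array([-np.sin(a),np.cos(a)]);print("plane offset TCP",n@(np.array([.5175,-.1055])-G[:2]))
print(proj(S,[G,G+[0,0,.03]]))
```

```text
[[ 0.060526    0.13556612]
 [ 0.03122405  0.09100869]
 [-0.00323368  0.00290695]] 25.670232454960786
33.329807974004545
plane offset TCP -0.0006307929455532545
[[219.52094702 199.54961313]
 [216.57481778 185.57728289]]
```

View pics/s10e.png

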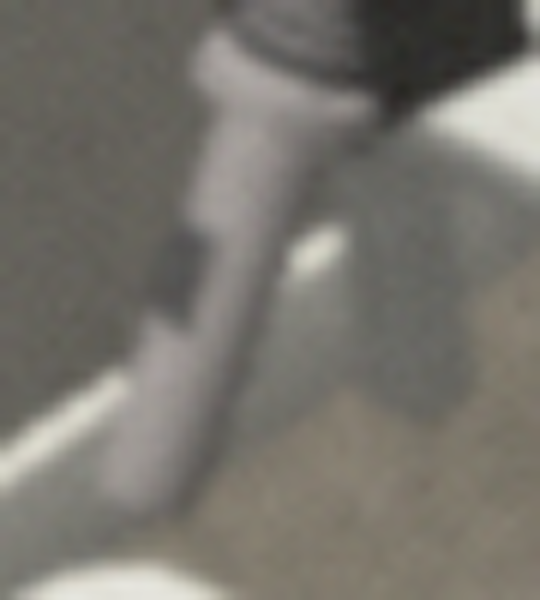

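Run:
```python
from h import *
S=cam("side");a=np.radians(171.8)
c=lambda x,y:((x+.5)/12-.5+215,(y+.5)/12-.5+105)
G=np.array([.5908,-.1167,.1284])
X,t=tilt(S,[c(284,72),c(143,492)],G,171.8);print(X,t,np.linalg.norm(X[0]-X[1]))
tip=np.array([.5908,-.1167,.1284+.0])+[X[1][0]*np.cos(a),X[1][0]*np.sin(a),X[1][1]]
for th in (26,28,30,32,34):
    t=np.radians(th);u=np.array([np.sin(t)*np.cos(a),np.sin(t)*np.sin(a),np.cos(t)])
    P=proj(S,[tip+.058*u,tip]);d=P[1]-P[0];print(th,((P-[215,105])*12).round(0).tolist(),np.degrees(np.arctan2(d[0],d[1])).round(1))
X=X[1];print("to go l,z",.06*.5-X[0],.06*.866-X[1])
```

```text
[[0.06039841 0.13920343]
 [0.03031827 0.09161679]] 32.29751173247594 0.05629656261743629
26 [[243.0, 51.0], [138.0, 487.0]] -13.6
28 [[256.0, 51.0], [138.0, 487.0]] -15.2
30 [[269.0, 52.0], [138.0, 487.0]] -16.8
32 [[281.0, 53.0], [138.0, 487.0]] -18.3
34 [[293.0, 55.0], [138.0, 487.0]] -19.9
to go l,z -0.000318273602771299 -0.03965679179696611
```

```bash
python3 -m handwheel '[[0.005,0,0,0.01,0],[0.005,0,0,0.02,0],[0.005,0,0,0.03,0],[0.005,0,0,0.036,0],[0.005,0,0,0.0395,0],[0.005,0,0,0.0395,0],[0.005,0,0,0.0395,0],[0.005,0,0,0.0395,0]]'
python3 - <<'E'
from h import *
o=get_obs();print(o["tool_pos"],o["tool_rot"],o["force"],o["grip_width"])
cv2.imwrite("pics/s11.png",read_camera("side"))
p=cam("wrist");cv2.imwrite("pics/w11.png",read_camera("wrist"))
cv2.imwrite("pics/t11.png",read_camera("top"))
crop("pics/s11.png",200,120,60,90,6,"pics/s11d.png")
crop("pics/t11.png",380,170,100,100,6,"pics/t11d.png")
print(proj(p,[[.5908,-.1167,.1284]]))
E
```

```text
time_s: 12.3
tool_pos: [0.5183, -0.1068, 0.2287]
tool_rot: [180.0, 0.1, 171.8]
force: [-0.8, 0.0, -1.8]
grip_width: 0.0166
[ 0.51825937 -0.10680304  0.22871223] [1.79991655e+02 5.09322724e-02 1.71811813e+02] [-0.80725511  0.00214811 -1.84989011] 0.01657262681455209
[[324.79062363 338.78458434]]
```

View pics/s11d.png

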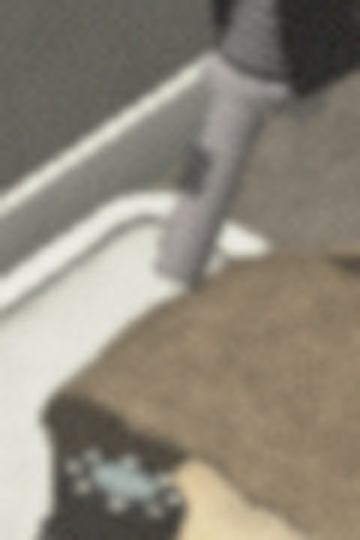

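View pics/w11.png

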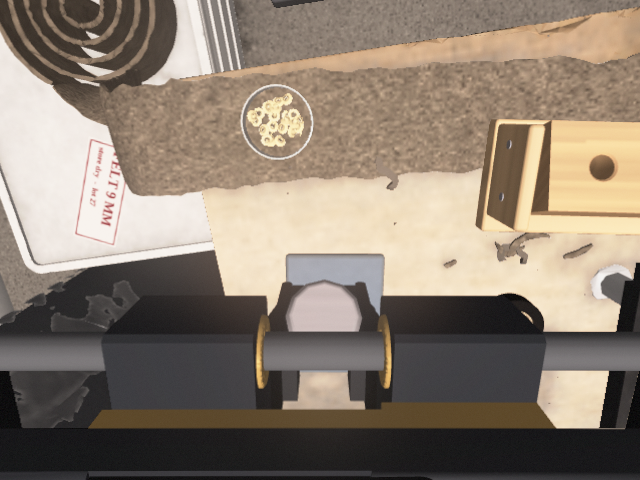

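View pics/t11.png

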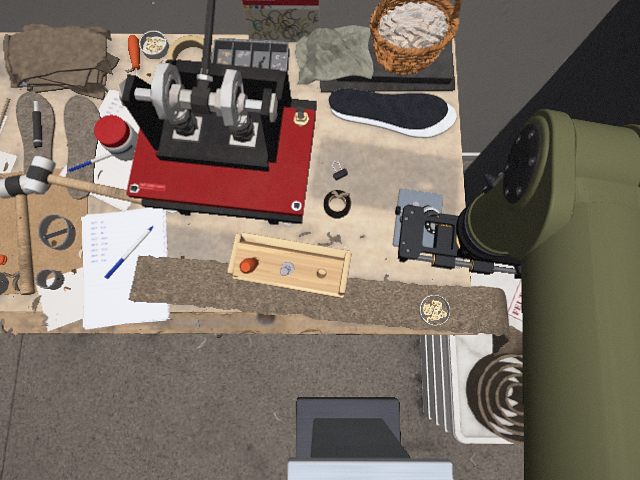

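Run:
```python
from h import *
S=cam("side");W=cam("wrist");T=cam("top")
print([plane(W,q,.012).round(4) for q in((287,254),(383,254))])
c=lambda x,y:((x+.5)/6-.5+200,(y+.5)/6-.5+120)
G=np.array([.5908,-.1167,.1284])
X,t=tilt(S,[c(247,77),c(180,277),c(122,478)],G,171.8);print(X)
X,t=tilt(S,[c(247,77),c(180,277)],G,171.8);print(t,np.linalg.norm(X[0]-X[1]))
a=np.radians(171.8);n=np.array([-np.sin(a),np.cos(a)]);print("plane offset",n@(np.array([.5183,-.1068])-G[:2]))
crop("pics/s11.png",220,120,40,50,12,"pics/s11e.png")
crop("pics/s11.png",195,180,50,50,12,"pics/s11f.png")
```

```text
[array([ 0.5611, -0.1485,  0.012 ]), array([ 0.5741, -0.0578,  0.012 ])]
[[0.05893809 0.10074666]
 [0.0293596  0.05281058]
 [0.00080666 0.00012579]]
31.67624860094843 0.056327213682017006
plane offset 0.0005418130076624668
```

View pics/s11e.png

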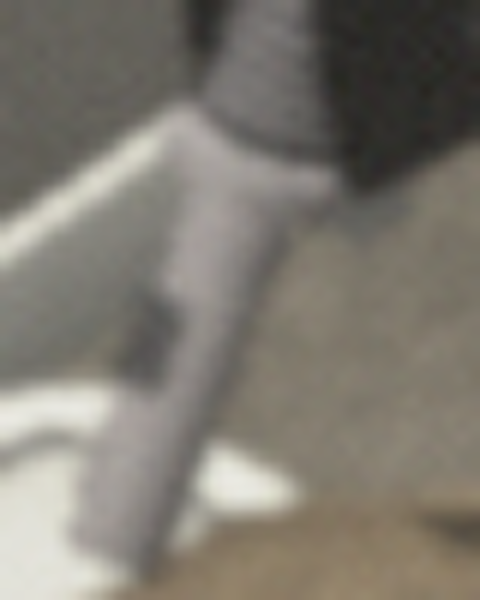

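View pics/s11f.png

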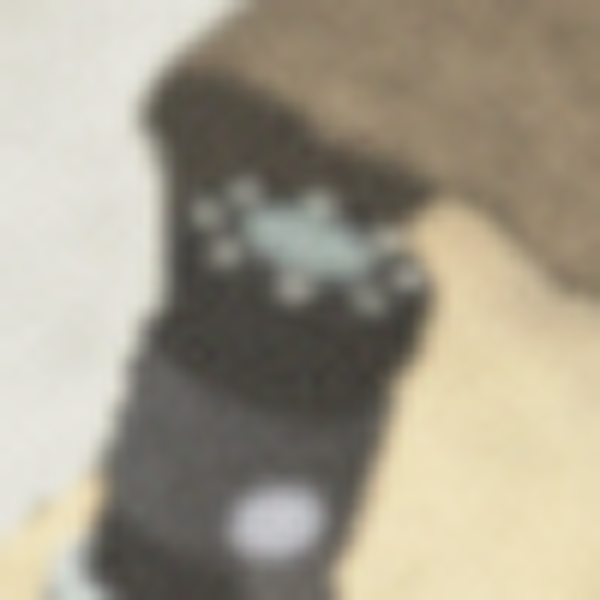

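```bash
python3 -m handwheel '[[0.005,0,0,0,0],[0.005,0,0,0,0],[0.005,0,0,0,0],[0.005,0,0,0,0],[0.005,0,0,0,0],[0.005,0,0,0,0],[0.005,0,0,0,0],[0.005,0,0,0,0],[0.005,0,0,0,0],[0.005,0,0,0,0],[0.005,0,0,0,0],[0.005,0,0,0,0],[0.005,0,0,0,0],[0.005,0,0,0,0],[0.005,0,0,0,0]]'
python3 - <<'E'
from h import *
cv2.imwrite("pics/s12.png",read_camera("side"))
a=cv2.imread("pics/s11.png")[120:175,215:262].astype(np.float32).mean(2);b=cv2.imread("pics/s12.png")[120:175,215:262].astype(np.float32).mean(2)
print(cv2.phaseCorrelate(a[:20],b[:20]),cv2.phaseCorrelate(a[25:],b[25:]))
print(abs(get_obs()["joint_velocities"]).max())
E
```

```text
time_s: 13.95
tool_pos: [0.518, -0.1067, 0.2282]
tool_rot: [180.0, 0.0, 171.8]
force: [-0.2, -0.0, -1.1]
grip_width: 0.0165
((0.003747618708477063, 0.015516051322876478), 1.0214925092955431) ((0.3147855291221262, 0.10043908862274975), 1.0064390189117856)
0.12323496466154875
```

```bash
python3 -m handwheel '[[0,0,0,0,0],[0,0,0,0,0],[0,0,0,0,0],[0,0,0,0,0],[0,0,0,0,0]]' 60
python3 - <<'E'
from h import *
cv2.imwrite("pics/s13.png",read_camera("side"))
E
python3 -m handwheel '[[0,0,0,0,0],[0,0,0,0,0],[0,0,0,0,0],[0,0,0,0,0],[0,0,0,0,0],[0,0,0,0,0],[0,0,0,0,0],[0,0,0,0,0],[0,0,0,0,0],[0,0,0,0,0],[0,0,0,0,0],[0,0,0,0,0],[0,0,0,0,0],[0,0,0,0,0],[0,0,0,0,0]]'
python3 - <<'E'
from h import *
cv2.imwrite("pics/s14.png",read_camera("side"))
g=lambda n:cv2.imread(f"pics/s{n}.png")[120:175,215:262].astype(np.float32).mean(2)
for i,j in((11,12),(12,13),(13,14),(11,14)):
  a,b=g(i),g(j);print(i,j,cv2.phaseCorrelate(a[:20],b[:20])[0],cv2.phaseCorrelate(a[25:],b[25:])[0])
crop("pics/s14.png",220,120,40,50,12,"pics/s14e.png")
crop("pics/s14.png",150,110,320,240,2.5,"pics/s14f.png")
E
```

```text
time_s: 14.5
tool_pos: [0.518, -0.1066, 0.2283]
tool_rot: [180.0, 0.0, 171.8]
force: [1.2, 0.7, -1.9]
grip_width: 0.0167
time_s: 16.05
tool_pos: [0.518, -0.1067, 0.2283]
tool_rot: [180.0, 0.0, 171.8]
force: [0.3, 0.1, -1.9]
grip_width: 0.0165
11 12 (0.003747618708477063, 0.015516051322876478) (0.3147855291221262, 0.10043908862274975)
12 13 (-0.012826167929198107, 0.0760314344135331) (0.06311474594469502, 0.026872424931834615)
13 14 (0.0020835125138525257, 0.014450243226939108) (0.003633089500940656, -0.04185541121571923)
11 14 (0.06721217178782979, 0.06258735244950309) (0.3321904589383067, 0.056851661356978056)
```

View pics/s14e.png

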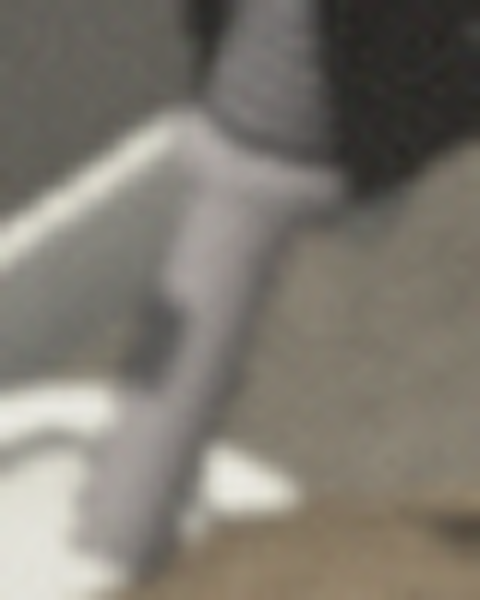

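View pics/s14f.png

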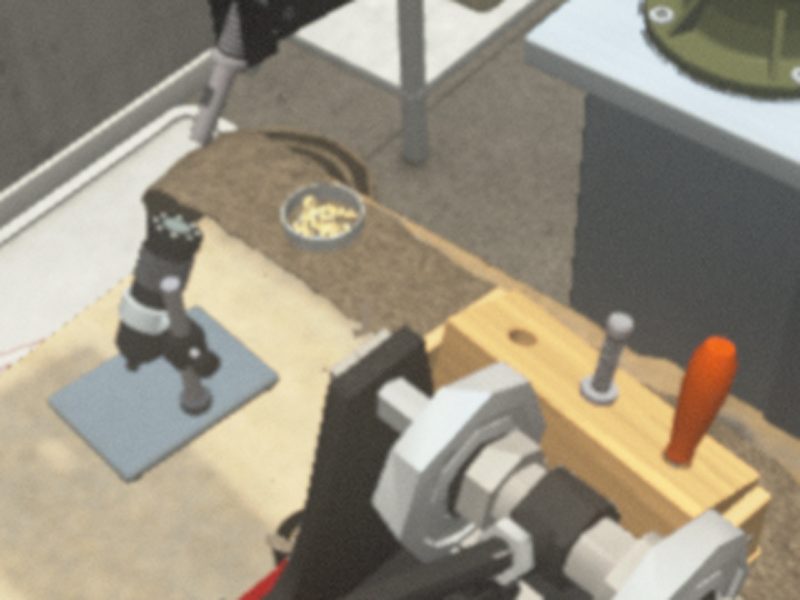

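```bash
python3 -c "
from cell import sign_off
print(sign_off())"
```

```text
the job is handed in; nothing more can be done
None
```

I pulled the large punch out of its end bore and signed off at about 16 s, with the arm holding it still in front of the inspection camera at 60 N. The tool only moves pointing down and the bores lean 15°. So I levered the punch in its own bore mouth, in a light grip, to lean it to the camera's 30°.

**Last checks:**
- **Position:** in the side view the cutting edge was within about 1 mm of the point 60 mm out on the line of sight. The tool's plane was within about 0.6 mm of the lens.
- **Angle:** the punch leaned about 31–32°, so it faces the lens 1–2° off square. This is read from picked pixels in one view, so it is uncertain by about 2°.
- **Stillness:** at 55 N the edge crept about 0.3 px over 1.6 s. At 60 N the next 1.5 s showed no visible shift.
- **Other tools:** the small punch and the awl still stand in their bores. Every measured pose kept the punch and gripper well clear of the camera.

**What went wrong:** the first levering relaxed to about 24°. When I put the punch back in to correct it, its edge landed on the bore rim. It pressed there with about 45 N at the wrist (limit 120 N) before I backed off and re-seated it. The cutting edge therefore touched wood, though I saw no damage in the pictures.

**Could not check:** the top camera could not see the cutting edge in the final pose because the gripper hid it.

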